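# Wind the clamp tensioner to the tall post

### The arm

A 6-joint arm with a two-finger parallel gripper is mounted at the origin on the work surface; the furniture and walls round the work are solid. World frame = base frame: x ahead of the robot, y to its left, z up, the work surface at z = 0. Lengths are in mm, angles in rad, forces in N, time in s.
With the tool pointing down it reaches from about 350 to 975 mm from the base axis. Payload 7.1 kg.
Tool frame: the origin (TCP) lies between the finger pads; the fingertips stand 17 mm ahead of it and the grasp point (between the pads) lies 2 mm behind it; z points along the fingers, y is the line along which they close (so a half turn about z gives the same grasp; the last joint's range is limited). The gripper opens to 88 mm and grips with 3 to 60 N. Pads are 20 mm wide; open, the fingers measure 115 mm over their backs; the gripper's body (75 mm by 178 mm) begins 61 mm behind the grasp point.
Start: joints at [1.215, 0.423, 1.63, -0, 1.089, -0.019], TCP at [206.511, 589.88, 239.675] pointing down, gripper open.
Joint ranges: [-3, 3], [-0.9, 2.11], [0.09, 2.58], [-1.31, 4.45], [0.11, 2.69], [-2.54, 2.54]. Speed limits (rad/s): [2.39, 2.39, 3.01, 3.14, 3.14, 3.14].

### API

Orientations are given as a rotation vector (axis times angle).
In Python, from workcell import ctrl, order, get_image, get_obs gives the robot as it stands (ctrl), with the cameras as plain functions, the job (order) and the readings as plain functions.
- The arm moves only by the tool tcp_steps, called after "Call:" as name([rows], argument=value, ...), one row to a line, values as JSON. Schema: {"type":"object","properties":{"offsets":{"type":"array","items":{"type":"object","properties":{"sx":{"type":"number"},"sy":{"type":"number"},"sz":{"type":"number"},"drx":{"type":"number"},"dry":{"type":"number"},"drz":{"type":"number"}},"additionalProperties":false},"minItems":1,"maxItems":5},"jaw":{"type":"number"},"only":{"type":"string"},"quiet":{"type":"boolean"},"lines":{"type":"string"}},"required":["offsets"],"additionalProperties":false}. offsets is a list of rows, 1 to 5 of them, each an object with the fields sx, sy, sz (the shift in units of 25 mm), drx, dry, drz (a rotation vector in units of 0.1 rad); a field left out counts as zero; each row shifts and turns the commanded pose from where the row before left it, along the tool's axes as they then stand; what a row does not reach is not made up. A row lasts 1/12 s, in which the tool goes at most 41.7 mm and 0.125 rad, less where a joint would pass 70% of its speed; a pose out of reach is approached as far as the arm can. jaw is the finger opening in mm, set as the call begins (left out keeps the last). The fingers move at their own pace and stop on an object; the grip force is fixed at half the most. Time passes only in rows, so rows that do not move let the fingers close. The tool returns the time, the measured TCP pose, the force, the opening and the grip force at its end. only (a regular expression) keeps the lines of the reply that match it, lines (a string "A,B") keeps lines A to B, and quiet returns only ok. Input that does not fit is refused with a message, and nothing moves.
- get_obs(): the state, without advancing time (a new reading comes with each control period).
- get_image(name): name is "scene" or "top"; returns a dict with "img" (420x560x3 uint8, red, green, blue), "fx", "fy", "cx", "cy" (pixels), "R" (3x3) and "t" (3): a world point X has camera coordinates R X + t. Camera axes: x right, y down, z forward; pixel columns grow to the right and rows downward; lengths in mm; the calibration is good to about 2 mm. A picture is of the moment at which its call begins. There is no depth.
- order.close_job(): hands the job in; it is judged then, once.
The state is a dict: "t": time; "qpos": joint angles; "qvel": joint speeds; "joint_torque": joint torques, N m; "ee_pos": TCP position; "orientation": TCP orientation; "ft_force": force on the tool from outside, world axes, zero at the start; "moment": the same for the moment, N m; "width": finger opening in mm; "grasp_force": force on a finger pad.
Only numpy, scipy, OpenCV 4.12 (cv2) and the standard library are available. Lean on these libraries where they do the work, as an engineer would, in place of code of your own. Each camera call takes 0.05 s, during which the arm holds its last target. There are 200 camera calls.

### The job

Wind up the ratchet tensioner on the bench: take its wooden bar knob and turn it clockwise (seen from above) until the steel pointer stands at the tall post, not at a short one. The sprung pawl must catch the wheel there: go a little past the post so that it drops in behind the tooth, then let go and let the wheel settle back against the pawl.

Things in the scene. Friction and masses are not known exactly. Their poses are not given: they have to be found in the camera images.
- knob_grip (a point): Middle of the knob, on the wheel's upright axis, 85 mm above the bench. The knob: dark wooden bar 74 long, 18 wide, 38 mm high (66 to 104 mm above the bench), lying along the line from here to pointer_tip; grip across the 18 mm. Below: toothed steel wheel, 91 mm across, on a fixed wooden base 156 x 156 x 18 mm. Ratchet: turns clockwise only; a spring of about 0.15 N m pulls it back onto the pawl.
- pointer_tip (a point): Tip of the flat steel pointer under one end of the knob, turning with it: 57 mm from the wheel's axis, 45 mm above the bench. The wheel has 15 teeth, so it catches every 24 degrees, three of these catches with the pointer in line with a post. It starts one, two or three teeth before the tall post: at most 72 degrees to turn, in one grasp.
- tall_post: Fixed steel post 9 mm thick, 45 mm high, its top 63 mm above the bench; origin in its foot, 70 mm from the wheel's axis. Two more posts are only 16 mm high; the three stand 24 degrees apart beside the wheel, in any order. The pawl drops in when the pointer is 1 to 4 degrees past a post; let go between there and 20 degrees past, the wheel springs back to that post.
- pawl (a joint): Small sprung steel pawl on the base at the wheel's rim, on the side away from the posts: about 0 rad when it has dropped in behind a tooth, growing to about 0.17 rad on the top of a tooth. It moves by itself as the wheel turns; leave it alone.

How it is judged (in metres and radians):
At the end, for the whole second after the job is handed in: The pointer stands at the tall post (tip within 17.5 mm of the post's axis seen from above, that is within 10 degrees of pointing at it), and the pawl has dropped in behind the tooth (below 0.06 rad) and is at rest (horizontal distance between pointer_tip and tall_post below 0.0175 m and value of joint pawl below 0.06 rad and velocity of joint pawl below 0.1 rad/s); the robot touches nothing.
It also fails if it takes over 32 s, if anything falls off the work surface, if the arm or the gripper's body presses on something with over 40 N, if the wrist force passes 120 N, or if a joint passes its speed limit or range.

## Working session

There is one attempt and no reset: what is moved stays moved. The work goes in short steps, Python scripts to look and compute and a tool call to move; the robot and the scene stay as the last step left them, time stands still between calls to the robot, and variables do not carry over. Pictures are saved under pics/ and viewed, at most 10 in all, crops included, and the job is handed in when it is done.

```bash
ls; mkdir -p pics
```

Run:
```python
from workcell import ctrl, order, get_image, get_obs
import cv2,numpy as np
for n in("scene","top"):
    d=get_image(n);cv2.imwrite(f"pics/{n}0.png",d["img"][:,:,::-1])
    print(n,d["fx"],d["fy"],d["cx"],d["cy"],np.round(d["R"],3).tolist(),np.round(d["t"],1).tolist())
o=get_obs();print(o)
```

```text
pics
workcell.py
scene 528.4735542743225 528.4735542743225 283.0098493271584 210.56235181242678 [[0.807, -0.591, -0.012], [-0.41, -0.545, -0.731], [0.426, 0.595, -0.682]] [-169.6, 408.2, 551.6]
top 437.16110103486375 437.16110103486375 285.19766434039633 204.89001248228095 [[-0.008, -1.0, 0.016], [-0.994, 0.006, -0.108], [0.108, -0.017, -0.994]] [275.4, 434.1, 896.9]
{'t': 0.1, 'qpos': array([ 1.21501154e+00,  4.23771803e-01,  1.63059660e+00,  7.93795396e-06,
        1.08859536e+00, -1.90194278e-02]), 'qvel': array([ 7.66565869e-05, -5.10836840e-04, -1.99314555e-03,  6.31096977e-04,
        7.69636658e-05, -1.49176717e-03]), 'joint_torque': array([ 4.44158413e-04, -5.45614314e+01, -2.74323857e+01,  6.45588362e-02,
        1.88683852e-02, -3.96240625e-05]), 'ee_pos': array([206.34315562, 589.45523312, 238.98147225]), 'orientation': array([-5.26455229e-01, -3.09690111e+00,  2.11380107e-03]), 'ft_force': array([-0.16825814,  0.4073841 , -0.34397835]), 'moment': array([-0.03382495, -0.0066771 ,  0.02801618]), 'grasp_force': 0.0, 'width': 87.85500178893346}
```

View pics/scene0.png

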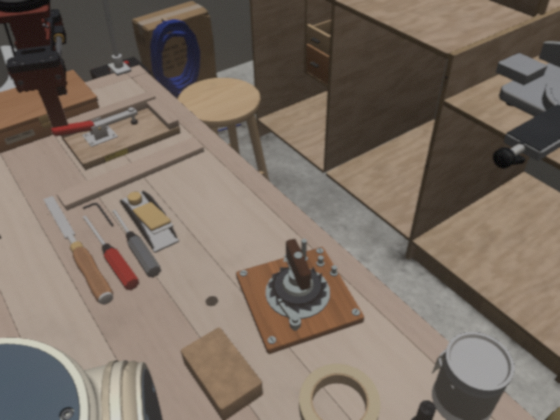

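View pics/top0.png

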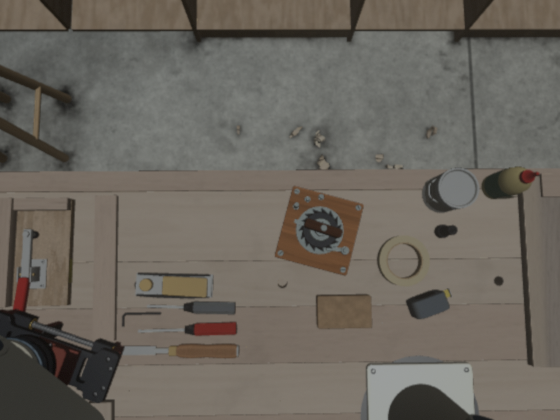

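The scene view has the tensioner near (298,290), and the top view has it near (321,229). I'll enlarge both.

Run:
```python
import cv2,numpy as np
a=cv2.imread("pics/scene0.png")[230:350,230:370];b=cv2.imread("pics/top0.png")[180:280,270:370]
a=cv2.resize(a,None,fx=5.7,fy=5.0,interpolation=2)if 0 else cv2.resize(a,None,fx=5,fy=5,interpolation=2)
b=cv2.resize(b,None,fx=6,fy=6,interpolation=2)
b=cv2.convertScaleAbs(b,alpha=1.6)
cv2.imwrite("pics/s1.png",a);cv2.imwrite("pics/t1.png",b)
```

```text
(no output)
```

View pics/s1.png

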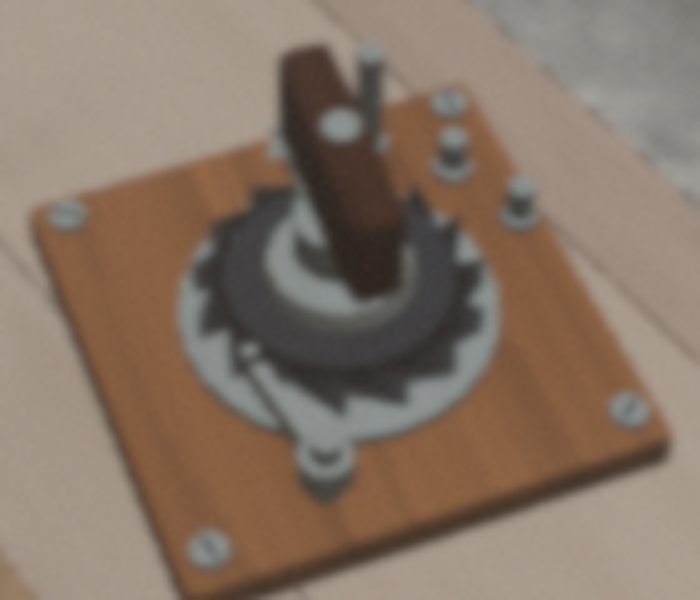

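View pics/t1.png

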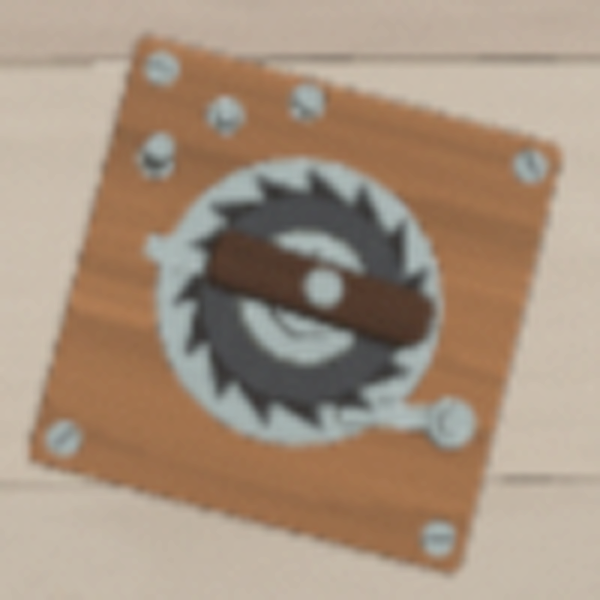

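The scene crop shows the tall post at (370,55)-(372,140), leftmost of the three. The short ones are at (453,145) and (520,195), and the pointer sits behind the knob near (280,145). In the top crop the posts are at (155,157), (225,113) and (307,102), the pointer tip is at (153,247), and the knob top's screw is at (323,287). So the tall post should be the first one clockwise from the pointer, which I'll check with numbers.

Create h.py:
```python
import numpy as np
from scipy.spatial.transform import Rotation as Ro
def ray(d,u,v,z):
    R,t=np.array(d["R"]),np.array(d["t"]);c=-R.T@t
    r=R.T@np.array([(u-d["cx"])/d["fx"],(v-d["cy"])/d["fy"],1]);return c+r*(z-c[2])/r[2]
def proj(d,X):
    p=np.array(d["R"])@X+d["t"];return p[0]/p[2]*d["fx"]+d["cx"],p[1]/p[2]*d["fy"]+d["cy"]
```

Run:
```python
from h import *
from workcell import ctrl, order, get_image, get_obs
T=get_image("top");S=get_image("scene")
f=lambda x,y,z:ray(T,270+(x+.5)/6-.5,180+(y+.5)/6-.5,z)
g=lambda x,y,z:ray(S,230+(x+.5)/5-.5,230+(y+.5)/5-.5,z)
corn=[f(*p,18) for p in((140,35),(562,150),(458,577),(30,460))]
base=np.mean(corn,0);print("base top",base.round(1),[np.linalg.norm(corn[i]-corn[i-1]).round(1) for i in range(4)])
k=f(323,287,104);print("knob top",k.round(1),"scene",g(340,125,104).round(1))
e1,e2=f(208,258,104),f(433,315,104);print("ends",e1.round(1),e2.round(1),((e1+e2)/2).round(1),np.linalg.norm(e1-e2))
an=lambda p:(np.linalg.norm((p-k)[:2]).round(1),np.degrees(np.arctan2(*(p-k)[[1,0]])).round(1))
print("knob dir",np.degrees(np.arctan2(*(e1-e2)[[1,0]])))
print("tip",an(f(147,246,45)))
for n,p in dict(A=(157,157,63),A16=(157,157,34),B=(225,113,34),C=(307,101,34)).items():print(n,f(*p).round(1),an(f(*p)))
for n,p in dict(tall=(370,52,63),tallfoot=(375,143,18),s1=(453,137,34),s2=(521,187,34),tip=(276,145,45)).items():print(n,g(*p).round(1),an(g(*p)))
o=get_obs();print(o["ee_pos"],Ro.from_rotvec(o["orientation"]).as_matrix().round(3).tolist())
```

```text
base top [382.7 201.4  18. ] [np.float64(153.9), np.float64(154.1), np.float64(153.7), np.float64(153.5)]
knob top [383.6 201.4 104. ] scene [385.9 202.1 104. ]
ends [393.1 237.7 104. ] [374.5 166.6 104. ] [383.8 202.2 104. ] 73.4909783951724
knob dir 75.35838459853882
tip (np.float64(56.3), np.float64(71.7))
A [429.7 251.9  63. ] (np.float64(68.4), np.float64(47.6))
A16 [432.8 250.7  34. ] (np.float64(69.6), np.float64(45.1))
B [448. 227.  34.] (np.float64(69.3), np.float64(21.7))
C [452.  198.5  34. ] (np.float64(68.4), np.float64(-2.4))
tall [435.4 250.6  63. ] (np.float64(71.4), np.float64(43.6))
tallfoot [438.1 250.4  18. ] (np.float64(73.3), np.float64(42.0))
s1 [450.9 226.2  34. ] (np.float64(71.7), np.float64(20.2))
s2 [454.7 196.8  34. ] (np.float64(71.3), np.float64(-3.7))
tip [397.3 249.7  45. ] (np.float64(50.2), np.float64(74.2))
[206.40559983 589.58737979 239.19837733] [[-0.944, 0.33, -0.0], [0.33, 0.944, -0.001], [-0.0, -0.001, -1.0]]
```

The tall post is the first one clockwise. It lies at about 46° and the pointer at about 71°, so the turn is one tooth, 24° plus 8 to 10° of overshoot. The axis is at about (384.5, 201.8). I'll move over it first, then turn the fingers across the bar.

Careful with the scale: shifts go in units of 25 mm and turns go in units of 0.1 rad. That gives: -25 mm is -1, -26 mm is -1.04.

Call:
tcp_steps([
  {"sx":-1,"sy":-1.04},
  {"sx":-1,"sy":-1.04},
  {"sx":-1,"sy":-1.04},
  {"sx":-1,"sy":-1.04},
  {"sx":-1,"sy":-1.04},
], jaw=88)

```text
t: 0.62
ee_pos: [281.7, 424.3, 239.5]
orientation: [-0.526, -3.097, 0.0]
ft_force: [0.8, -0.9, -0.1]
width: 87.8
grasp_force: 0.0
```

Call:
tcp_steps([
  {"sx":-1,"sy":-1.04},
  {"sx":-1,"sy":-1.04},
  {"sx":-1,"sy":-1.04},
  {"sx":-1,"sy":-1.04},
  {"sx":-1,"sy":-1.04},
])

```text
t: 1.03
ee_pos: [356.9, 260.3, 239.8]
orientation: [0.526, 3.097, 0.0]
ft_force: [-0.4, -0.1, -0.2]
width: 87.9
grasp_force: 0.0
```

Call:
tcp_steps([
  {"sx":-1,"sy":-1.04},
  {"sx":-0.84,"sy":-0.84},
  {"drz":1.25},
  {"drz":1.25},
  {"drz":1.25},
])

```text
t: 1.45
ee_pos: [384.7, 201.5, 239.7]
orientation: [1.107, 2.94, 0.0]
ft_force: [-1.5, 0.3, 1.3]
width: 88.0
grasp_force: 0.0
```

Call:
tcp_steps([
  {"drz":1.25},
  {"drz":1.25},
  {"drz":1.25},
  {"drz":1.25},
  {"drz":1.25},
])

```text
t: 1.87
ee_pos: [384.4, 202.2, 239.7]
orientation: [-1.955, -2.459, 0.0]
ft_force: [0.0, -0.5, -1.0]
width: 88.1
grasp_force: 0.0
```

Call:
tcp_steps([
  {"drz":1.25},
  {"drz":1.25},
  {"drz":1.25},
  {"drz":1.25},
  {},
])

```text
t: 2.28
ee_pos: [384.4, 202.3, 239.7]
orientation: [-2.501, -1.902, 0.0]
ft_force: [0.7, -0.1, -1.0]
width: 87.8
grasp_force: 0.0
```

Create st.py:
```python
from h import *
from workcell import ctrl, order, get_image, get_obs
o=get_obs();M=Ro.from_rotvec(o["orientation"]).as_matrix()
print(o["t"],o["ee_pos"].round(1),"yaw y",np.degrees(np.arctan2(M[1,1],M[0,1])).round(1),"z",M[:,2].round(3),"w",o["width"],"q",o["qpos"].round(2),"F",o["ft_force"].round(1),"M",o["moment"].round(2))
print("tool delta to axis",M.T@(np.array([384.5,201.8,88])-o["ee_pos"]))
```

```bash
python3 st.py
```

```text
2.2833 [384.4 202.3 239.7] yaw y -15.5 z [-0. -0. -1.] w 87.8438354045825 q [0.46 0.14 2.03 0.   0.97 0.73] F [ 0.7 -0.1 -1. ] M [-0.02  0.13 -0.01]
tool delta to axis [ -0.42917721   0.25923621 151.6592902 ]
```

In the tool's units: 38 mm is 1.52, 30 mm is 1.2, 0.025 rad is 0.25.

Call:
tcp_steps([
  {"sz":1.52,"drz":0.25},
  {"sz":1.52},
  {"sz":1.2},
  {"sz":0.96},
  {"sz":0.88},
])

```text
t: 2.7
ee_pos: [383.9, 202.1, 86.1]
orientation: [-2.516, -1.881, 0.002]
ft_force: [-0.2, 0.5, 0.3]
width: 87.9
grasp_force: 0.0
```

Call:
tcp_steps([
  {},
  {},
])

```text
t: 2.87
ee_pos: [383.8, 202.0, 87.1]
orientation: [-2.517, -1.879, 0.004]
ft_force: [0.2, 0.5, -0.5]
width: 87.8
grasp_force: 0.0
```

Call:
tcp_steps([
  {},
  {},
  {},
  {},
  {},
], jaw=10)

```text
t: 3.28
ee_pos: [384.9, 202.5, 88.5]
orientation: [2.52, 1.876, 0.003]
ft_force: [0.7, 0.1, -0.4]
width: 58.0
grasp_force: 0.0
```

Call:
tcp_steps([
  {},
  {},
  {},
  {},
  {},
])

```text
t: 3.7
ee_pos: [384.4, 202.3, 87.6]
orientation: [-2.52, -1.876, 0.0]
ft_force: [-0.3, -0.4, -0.1]
width: 24.7
grasp_force: 0.0
```

```bash
python3 st.py
```

```text
3.7 [384.4 202.3  87.6] yaw y -16.7 z [-0. -0. -1.] w 24.657561168102404 q [ 0.46  0.42  2.13 -0.    0.59  0.75] F [-0.3 -0.4 -0.1] M [-0.04  0.11  0.01]
tool delta to axis [-0.44524815  0.24352996 -0.35161093]
```

Call:
tcp_steps([
  {},
  {},
  {},
  {},
  {},
])

```text
t: 4.12
ee_pos: [384.7, 202.3, 87.7]
orientation: [2.52, 1.875, 0.001]
ft_force: [2.2, -2.0, -3.4]
width: 17.8
grasp_force: 29.8
```

```bash
python3 st.py
```

```text
4.1167 [384.7 202.3  87.7] yaw y -16.7 z [ 0.  0. -1.] w 17.775688421934614 q [ 0.46  0.42  2.13 -0.    0.59  0.75] F [ 2.2 -2.  -3.4] M [-0.38 -0.36 -0.35]
tool delta to axis [-0.53665726 -0.01776672 -0.34670903]
```

In the tool's units: 0.06 rad is 0.6.

Call:
tcp_steps([
  {"drz":0.6},
  {"drz":0.6},
  {"drz":0.6},
  {"drz":0.6},
  {"drz":0.6},
])

```text
t: 4.53
ee_pos: [385.0, 202.3, 87.6]
orientation: [2.772, 1.476, 0.002]
ft_force: [4.9, -3.7, -4.5]
width: 18.1
grasp_force: 30.0
```

Call:
tcp_steps([
  {"drz":0.6},
  {"drz":0.6},
  {"drz":0.6},
  {"drz":0.6},
  {"drz":0.6},
])

```text
t: 4.95
ee_pos: [385.3, 202.0, 87.7]
orientation: [2.961, 1.046, 0.002]
ft_force: [6.3, -6.7, -4.6]
width: 17.7
grasp_force: 30.0
```

Call:
tcp_steps([
  {},
  {},
])

```text
t: 5.12
ee_pos: [385.4, 202.0, 87.7]
orientation: [2.96, 1.049, 0.002]
ft_force: [7.2, -5.5, -5.0]
width: 18.1
grasp_force: 30.0
```

```bash
python3 st.py
```

Run:
```python
from h import *
from workcell import ctrl, order, get_image, get_obs
import cv2
d=get_image("scene")["img"][230:350,230:370,::-1]
cv2.imwrite("pics/s2.png",cv2.resize(d,None,fx=5,fy=5,interpolation=2))
```

```text
5.1167 [385.4 202.   87.7] yaw y -51.0 z [ 0.002 -0.    -1.   ] w 18.050151831642637 q [ 0.46  0.42  2.13 -0.    0.59  1.35] F [ 7.2 -5.5 -5. ] M [-0.89 -0.76  0.13]
tool delta to axis [-0.80972645 -0.35611365 -0.34721586]
```

View pics/s2.png

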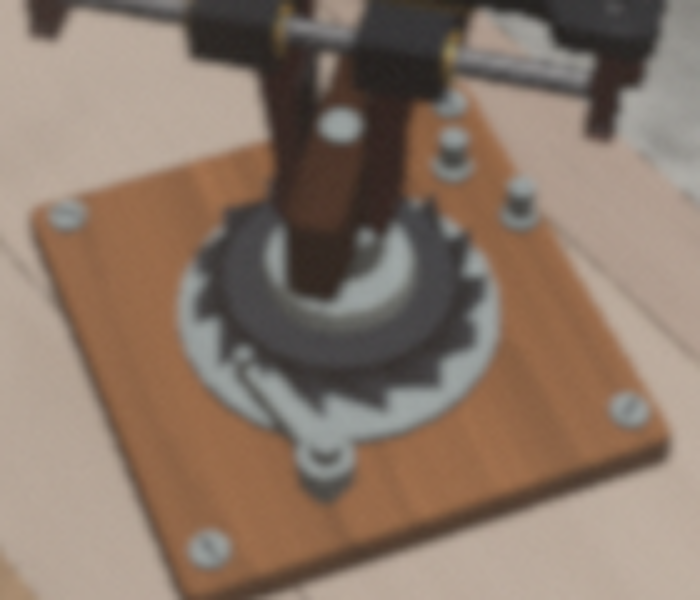

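The bar turned with the fingers and now stands at about 39°, 7 to 8° past the tall post. In the picture the bar leans from (340,90) to (315,290), and the pawl rides at (242,355). I'll let go, then lift.

Call:
tcp_steps([
  {},
  {},
  {},
  {},
  {},
], jaw=70)

```text
t: 5.58
ee_pos: [384.1, 202.3, 87.7]
orientation: [-2.962, -1.048, 0.001]
ft_force: [-0.3, -0.3, 0.7]
width: 47.6
grasp_force: 0.0
```

Call:
tcp_steps([
  {},
  {},
  {},
  {},
  {},
])

```text
t: 6.0
ee_pos: [384.4, 202.3, 87.7]
orientation: [-2.962, -1.047, -0.0]
ft_force: [-0.1, -0.2, -0.7]
width: 70.2
grasp_force: 0.0
```

Call:
tcp_steps([
  {"sz":-0.6},
  {"sz":-1},
  {"sz":-1.4},
  {"sz":-1.6},
  {"sz":-1.6},
])

```text
t: 6.42
ee_pos: [383.7, 201.9, 244.0]
orientation: [2.962, 1.047, -0.003]
ft_force: [1.0, 0.8, -0.4]
width: 70.3
grasp_force: 0.0
```

Call:
tcp_steps([
  {"sx":-0.8,"sy":0.8,"sz":-1.2},
  {"sx":-0.8,"sy":0.8,"sz":-0.8},
  {"sx":-0.8,"sy":0.8},
  {"sx":-0.8,"sy":0.8},
  {},
])

```text
t: 6.83
ee_pos: [371.5, 86.7, 293.0]
orientation: [2.962, 1.043, 0.0]
ft_force: [-0.1, -0.2, 0.3]
width: 69.9
grasp_force: 0.0
```

```bash
python3 st.py
```

Run:
```python
from h import *
from workcell import ctrl, order, get_image, get_obs
import cv2
d=get_image("scene")["img"][230:350,230:370,::-1]
e=get_image("top")["img"][180:280,270:370,::-1]
cv2.imwrite("pics/s3.png",cv2.resize(np.hstack([cv2.resize(d,None,fx=3,fy=3,interpolation=2),cv2.convertScaleAbs(cv2.resize(e,(360,360),interpolation=2),alpha=1.6)]),None,fx=1,fy=1))
```

```text
6.8333 [371.5  86.7 293. ] yaw y -51.2 z [ 0.001 -0.001 -1.   ] w 69.91603202991422 q [ 0.2  -0.03  2.07 -0.    1.1   1.09] F [-0.1 -0.2  0.3] M [-0.06  0.07 -0.03]
tool delta to axis [ 82.26126963 -81.76641248 204.91987448]
```

View pics/s3.png

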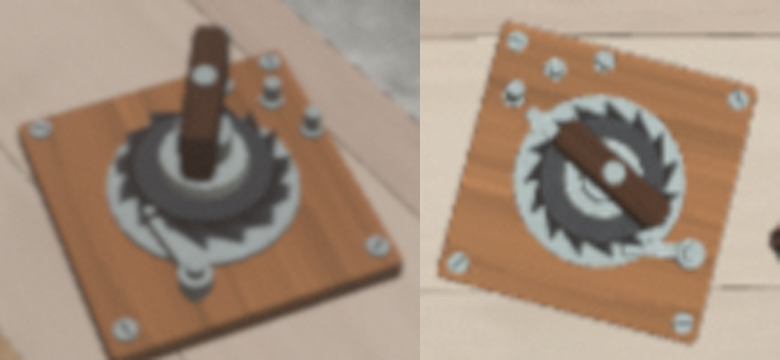

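The pointer (tip at 532,115) lines up with the tall post (513,93). The pawl looks as it did at the start, dropped in, and the gripper is clear.

```bash
python3 -c "
from workcell import ctrl, order, get_image, get_obs
print(order.close_job())"
```

```text
the job is handed in; nothing more can be done
None
```

The job is handed in: I turned the knob one tooth clockwise and let go about 8° past the tall post; in the last picture the pointer stands at that post, the pawl looks dropped in and the gripper is clear, though the hand-in returned no verdict.

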